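Purge the compound dosing pump

ROBOT

A 7-joint arm with a two-finger parallel gripper is mounted at the origin on the work surface. World frame = base frame: x ahead of the robot, y to its left, z up, the work surface at z = 0. Lengths are in m, angles in rad, forces in N, time in s.
With the tool pointing down it reaches from about 0.425 to 0.925 m from the base axis. Payload 6.8 kg.
Tool frame: the origin (TCP) lies between the finger pads; the fingertips stand r.tip_extent ahead of it and the grasp point (between the pads) lies 5 mm behind it (r.tip_extent is the distance from the TCP to the fingertips, in m); y points along the fingers, x is the direction in which the jaws open and shut, and the axes are right-handed (so a half turn about y gives the same grasp; the last joint's range is limited). The gripper opens to 85 mm and grips with 20 to 120 N. Pads are 22 mm wide; open, the fingers measure 114 mm over their backs; the gripper's body (76 mm by 85 mm) begins 54 mm behind the grasp point. The pads swing forward as they close: fully open they stand 13 mm farther back than shut.
Start: joints at [-1.358, 0.477, 0.022, 1.555, -0.011, 1.109, -0.083], TCP at [0.213, 0.641, 0.245] pointing down, gripper open.
Joint ranges: [-2.96, 2.96], [-0.34, 2.1], [-1.41, 1.46], [0.24, 2.44], [-1.37, 4.51], [0.17, 1.92], [-2.96, 2.96]. Speed limits (rad/s): [2.39, 2.39, 3.14, 3.14, 3.14, 3.14, 3.14].

INTERFACE

Orientations are given as a rotation vector (axis times angle).
In Python, from bench import r gives the robot as it stands.
- The arm moves only by the tool send_rows, never from a script. Its argument "plan" is a list of rows, each a list of 5 numbers: the shift along the tool's x, y, z in cm, then the turn about the tool's y in degrees, then the opening, from 0 (shut) to 1 (fully open). In form: [[dx, dy, dz, spin, grip], ...]. A call has 1 to 12 rows; each row shifts and turns the commanded pose from where the row before left it, along the tool's axes as they then stand; what a row does not reach is not made up. A row lasts 1/8 s, in which the tool goes at most 62.5 mm and 10.7 degrees, less where a joint would pass 70% of its speed; a pose out of reach is approached as far as the arm can. A call is refused whole if a number of a shift passes 6.25 or a number of a turn 10.7, either way. A call with a gripper value outside its range is refused whole. The fingers move at their own pace and stop on an object; "force" is the grip in N (left out, the last holds). Time passes only in rows, so rows that do not move let the fingers close. It gives the time, the measured TCP pose, the force and the opening at its end, in the units of the state.
- r.get_obs(): the state, without advancing time (a new reading comes with each control period).
- r.grab_frame(name): name is "scene" or "top" or "wrist"; returns a dict with "image" (480x640x3 uint8, red, green, blue), "camera_matrix" (3x3 intrinsics, pixels), "D" ([k1, k2, p1, p2, k3] as OpenCV has them; the pictures are not rectified), "cam_to_world" (4x4, takes a point from camera to world coordinates). Camera axes: x right, y down, z forward; pixel columns grow to the right and rows downward; lengths in m; the calibration is good to about 2 mm. A picture is of the moment at which its call begins. There is no depth.
- r.hand_in(): hands the job in, once; it reports no verdict.
Trained networks look in the newest picture that a camera, given by its name, has taken for a name from the list of things; names that differ only in an ending like _2 or _b are one class to them, and where a whole thing is asked for, a point or a joint stands for the part that bears it (a point fixed in the world has none). Each returns a list of dicts, best first, with "p" (0 to 1); they miss things now and then, are a little off and sometimes report something else, mostly with a low value. They report only what shows in the picture. A call takes as long as a camera call. They do not tell look-alikes from the thing itself.
- r.recognise(camera, target): "rect" ([left, top, right, bottom] in pixels, round what is visible of it).
The state is a dict: "clock": time; "joints": joint angles; "qvel": joint speeds; "tau": joint torques, N m; "tcp_pos": TCP position; "orientation": TCP orientation; "contact_force": force on the tool from outside, world axes, zero at the start; "moment": the same for the moment, N m; "grip_width": finger opening in m.
Only numpy, scipy, OpenCV 4.12 (cv2) and the standard library are available. Lean on these libraries where they do the work, as an engineer would, in place of code of your own. Each camera call takes 0.05 s, during which the arm holds its last target.

TASK

Purge the empty dosing pump on the polishing bench: lift the dust cover off it and stand the cover upright in the round wooden tray. Then press the plunger straight down past its soft first stop and well into the stiff second stop, to about 16 N (never above 22 N on the pump), hold it there for half a second, and let the plunger rise slowly under your finger until it is fully up. Leave the jar, the bushing, the clip stand and the loupes where they are.

Things in the scene. Friction and masses are not known exactly. Their poses are not given: they have to be found in the camera images.
- doser: Dosing pump, bolted down, upright: dark steel base plate 140 x 90 x 12 mm, aluminium barrel 56 mm in diameter, round shoulder (72 mm in diameter) on top. Origin on the bench, on the vertical axis of barrel and plunger; z up; a thin spout points to its own -x, 71 mm out, below the shoulder.
- shoulder (a point): Centre of the shoulder's flat top, on the plunger axis, 92 mm above the bench. From it the plunger sticks up: a flat grey press cap, 34 mm in diameter and 8 mm thick, on a thin rod. The top of the resting cap is 34 to 44 mm above this point, as the cartridge inside sits lower or higher: not measured, find it by touch.
- plunger (a joint): Travel of the cap against its soft spring, m: 0 = fully up, 0.012 = at the first stop. Soft spring: 2 N at the start, 4.4 N at 12 mm. There it halts until the push passes 8 N; then the stiff second stop yields 4 N per mm for up to 4 mm (24 N, rigid end) while this still reads 0.012. Let go, it snaps up too fast: follow it up at about 0.02 m/s (limit 0.15).
- cover_mid (a point): Centre (half-way up, on the axis) of the loose dust cover: a grey plastic cup upside down, 50 mm outside diameter, 44 mm inside, 56 mm high, about 70 g; z up. It stands on the pump's shoulder over the plunger, centre 28 mm above the shoulder. Grip its outside; lift it straight up at least 60 mm to clear the plunger.
- tray_floor (a point): Centre of the floor of the round wooden tray, fixed to the bench: inside diameter 112 mm, outside 120 mm, floor 4 mm above the bench, rim 10 mm above the bench. The cover's centre is 28 mm above this point when it stands in the tray.
- jar: Bystander: sealed amber jar, 52 mm in diameter, 50 mm high, origin at the centre of its underside.
- bushing: Bystander: bronze bushing, 36 mm outside diameter, 28 mm high, origin at the centre of its underside.
- clipstand: Bystander: spring clip stand gripping a polished steel insert, base 90 x 70 mm, 66 mm high, origin at the centre of its underside.
- loupes: Bystander: pair of joined red loupes, 38 x 80 mm, 27 mm high, origin at the centre of the underside.
Things that resemble listed ones, but are neither listed nor needed, are in the scene too. Of the things like the part that bears cover_mid, leave any that is green; of the rest the larger one is meant.

How it is judged:
On the way, in this order (a step that is already met when the one before it is completed fails the run):
1. the cover stands upright in the tray (horizontal distance between cover_mid and tray_floor below 0.033 m and z of cover_mid in the frame of tray_floor below 0.031 m and angle between cover_mid's own z axis and vertical below 0.1 rad), for 0.2 s.
2. the plunger is past the first stop and the push on the pump is 13 to 22 N, for 0.4 s (value of joint plunger above 0.0105 m and contact force between doser and anything else between 13 and 22 N), for 0.4 s.
At the end, for the whole second after the job is handed in: The plunger is fully up again (within 1 mm), and the cover stands upright (within 0.1 rad) on the floor of the tray, its axis within 33 mm of the tray's centre (all of step 1 and value of joint plunger below 0.001 m); the robot touches nothing.
It fails at once if more than 22 N on the pump (contact force between doser and anything else above 22 N).
It fails at once if the plunger snaps up faster than 0.15 m/s (velocity of joint plunger below -0.15 m/s).
It fails at once if the jar, bushing, clip stand or loupes are moved more than 15 mm (distance of any of jar, bushing, clipstand, loupes from where it was at the start of the episode above 0.015 m).
It also fails if it takes over 61 s, if anything falls off the work surface, if the arm or the gripper's body presses on something with over 40 N, if the wrist force passes 120 N, or if a joint passes its speed limit or range.

## Working session

There is one attempt and no reset: what is moved stays moved. The work goes in short steps, Python scripts to look and compute and a tool call to move; the robot and the scene stay as the last step left them, time stands still between calls to the robot, and variables do not carry over. Pictures are saved under pics/ and viewed, and the job is handed in when it is done.

Besides the shell and the picture viewer there is one more tool, called as name(argument=value, ...) on one line, values as JSON. send_rows: Moves the arm, as the interface text tells. Its arguments: {"type":"object","properties":{"plan":{"type":"array","items":{"type":"array","items":{"type":"number"}}},"force":{"type":"number"}},"required":["plan"]}

```bash
mkdir -p pics; ls; python3 - <<'E'
from bench import r
import cv2,numpy as np
print(r.get_obs(), r.tip_extent)
for n in ("scene","top","wrist"):
    f=r.grab_frame(n); cv2.imwrite(f"pics/{n}0.png",f["image"][:,:,::-1])
    print(n,np.round(f["camera_matrix"],1).tolist(),f["D"],np.round(f["cam_to_world"],4).tolist())
    for t in ("doser","cover_mid","tray_floor","jar","bushing","clipstand","loupes","plunger"):
        try: print(t,[(np.round(d["rect"]).tolist(),round(d["p"],2)) for d in r.recognise(n,t)])
        except Exception as e: print(t,e)
E
```

```text
pics
{'clock': 0.0, 'joints': array([-1.35813712,  0.47781483,  0.0223037 ,  1.55645048, -0.01151627,
        1.10930677, -0.08311434]), 'qvel': array([ 1.31448323e-03, -2.48443858e-03,  6.85293630e-04,  3.29166782e-04,
       -1.26994338e-05,  1.18086264e-03, -3.55678770e-04]), 'tau': array([ 1.28365540e-03, -5.96434271e+01,  1.60813518e+00, -2.81192458e+01,
        1.24344896e-02,  9.02071421e-03, -2.46746197e-05]), 'tcp_pos': array([0.21262604, 0.64003483, 0.24431553]), 'orientation': array([-1.34522883, -0.96874256,  0.97112406]), 'contact_force': array([ 0.61675149, -0.1276692 ,  0.34841812]), 'moment': array([ 0.03722197, -0.01959254,  0.04811458]), 'grip_width': 0.08575473104158239} 0.014
scene [[482.6, 0.0, 334.9], [0.0, 482.6, 232.3], [0.0, 0.0, 1.0]] [-0.03655235  0.          0.          0.          0.        ] [[0.3174, 0.5891, -0.7431, 1.2975], [0.9483, -0.1938, 0.2514, -0.2475], [0.0041, -0.7845, -0.6201, 0.6788], [0.0, 0.0, 0.0, 1.0]]
doser [([226.0, 245.0, 287.0, 304.0], 0.7)]
cover_mid [([234.0, 219.0, 264.0, 262.0], 0.9), ([226.0, 314.0, 252.0, 344.0], 0.77), ([313.0
[... 627 characters left out ...]
, ([324.0, 221.0, 341.0, 242.0], 0.63)]
tray_floor [([248.0, 214.0, 294.0, 262.0], 0.63)]
jar [([315.0, 180.0, 340.0, 202.0], 0.64), ([444.0, 203.0, 479.0, 239.0], 0.46)]
bushing [([311.0, 296.0, 326.0, 313.0], 0.64), ([357.0, 215.0, 404.0, 277.0], 0.16)]
clipstand [([445.0, 199.0, 478.0, 238.0], 0.76)]
loupes [([171.0, 221.0, 202.0, 238.0], 0.94)]
plunger []
wrist [[385.9, 0.0, 317.3], [0.0, 385.9, 228.3], [0.0, 0.0, 1.0]] [-0.02455755  0.          0.          0.          0.        ] [[0.315, 0.9104, 0.2682, 0.1436], [0.9491, -0.3022, -0.089, 0.6636], [0.0, 0.2825, -0.9593, 0.3732], [0.0, 0.0, 0.0, 1.0]]
doser []
cover_mid []
tray_floor []
jar []
bushing []
clipstand []
loupes []
plunger []
```

View pictures.

View pics/scene0.png

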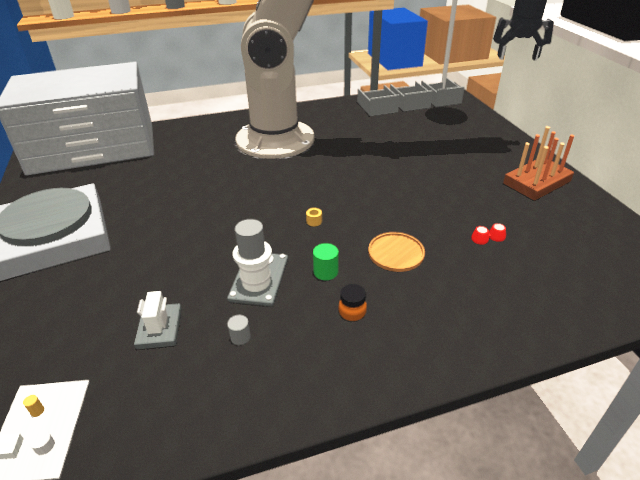

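View pics/top0.png

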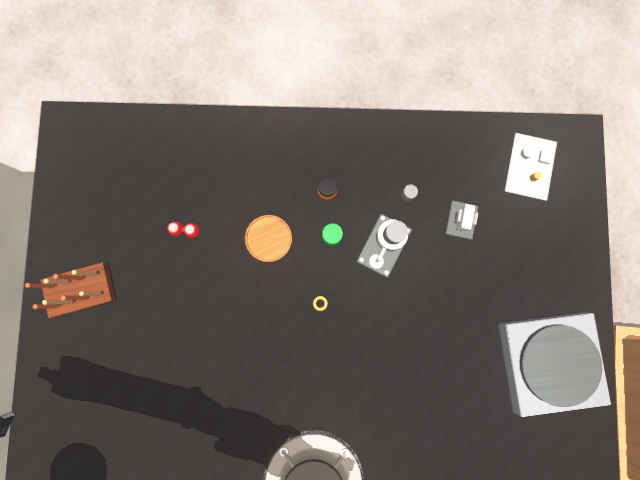

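```bash
cat > h.py <<'E'
import numpy as np, cv2
from scipy.spatial.transform import Rotation as R
def ray(f,u,v):
    p=cv2.undistortPoints(np.array([[[u,v]]],float),f["camera_matrix"],np.array(f["D"],float))[0,0]
    T=f["cam_to_world"]; return T[:3,3], T[:3,:3]@np.array([p[0],p[1],1])
def at(f,u,v,z):
    o,d=ray(f,u,v); return o+d*(z-o[2])/d[2]
def proj(f,P):
    T=np.linalg.inv(f["cam_to_world"]); P=np.atleast_2d(np.array(P,float))
    return cv2.projectPoints(P,cv2.Rodrigues(T[:3,:3])[0],T[:3,3],f["camera_matrix"],np.array(f["D"],float))[0][:,0]
def circ(c,rad,n=48):
    a=np.linspace(0,2*np.pi,n); return np.c_[c[0]+rad*np.cos(a),c[1]+rad*np.sin(a),np.full(n,c[2])]
E
python3 - <<'E'
from bench import r
from h import *
o=r.get_obs(); print(np.round(R.from_rotvec(o["orientation"]).as_matrix(),3))
f=r.grab_frame("scene"); g=r.grab_frame("top")
for n,x in(("s",f),("t",g)):
    im=x["image"]; c=im[190:360,200:440] if n=="s" else im[160:320,240:490]
    cv2.imwrite(f"pics/crop{n}.png",cv2.resize(c[:,:,::-1],None,fx=3,fy=3,interpolation=cv2.INTER_CUBIC))
E
```

```text
[[ 0.315 -0.    -0.949]
 [ 0.949  0.     0.315]
 [-0.    -1.     0.   ]]
```

View pics/crops.png

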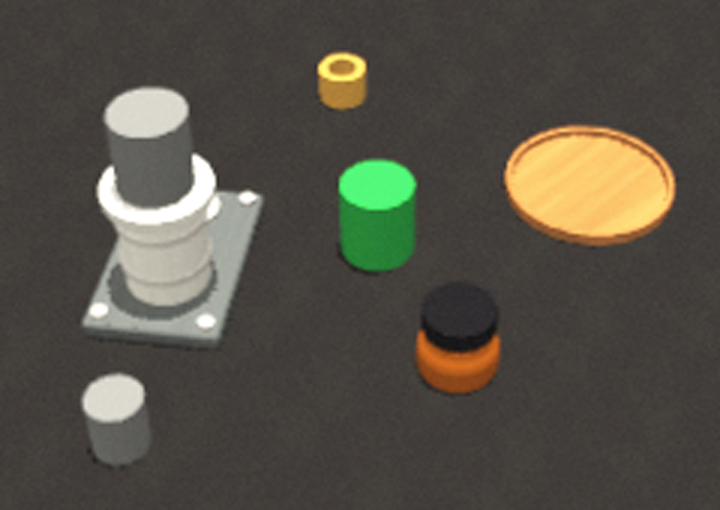

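View pics/cropt.png

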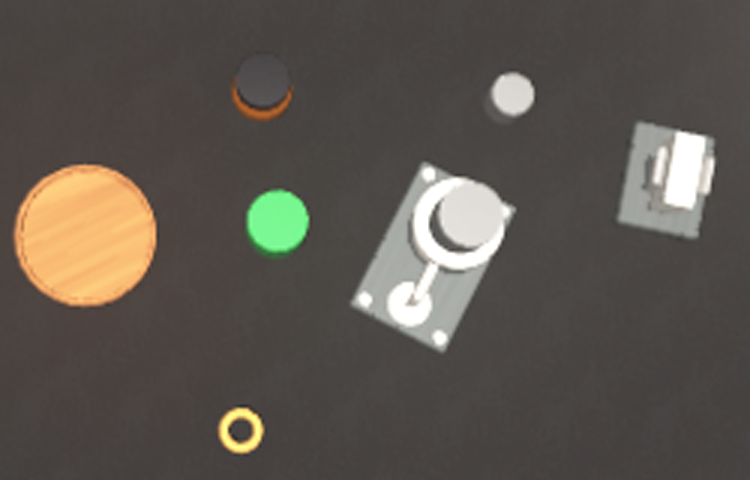

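```bash
cat > fit.py <<'E'
from h import *
from scipy.optimize import least_squares
def fit(views,rings):
    "views:[(frame,rect)], rings:[(z,rad)] -> xy minimizing bbox mismatch"
    def res(p):
        e=[]
        for f,rect in views:
            q=np.vstack([proj(f,circ((p[0],p[1],z),rad)) for z,rad in rings])
            e+=list(np.r_[q.min(0),q.max(0)]-(np.array(rect)-[0,0,0,0]))
        return np.array(e)
    s=least_squares(res,[0.5,0],loss="soft_l1"); return s.x,np.round(res(s.x),1)
E
python3 - <<'E'
from bench import r
from fit import *
F={n:r.grab_frame(n) for n in("scene","top")}
s,t=F["scene"],F["top"]
cov=[(.148,.025),(.092,.025)]; tr=[(.010,.06),(0,.06)]
for nm,rings,rs,rt in (("cover",cov,[234,219,264,262],[383,220,408,243]),("tray",tr,[368,232,424,270],[244,214,294,262])):
    print(nm,"scene",fit([(s,rs)],rings)); print(nm,"top",fit([(t,rt)],rings)); print(nm,"both",fit([(s,rs),(t,rt)],rings))
for nm,z,a,b in(("jar",.025,(353,303),(327,189)),("clip",.03,(156,320),(462,219)),("bush",.014,(314,217),(320,304)),("loupe",.013,(490,235),(183,230)),("green",.028,(325,262),(333,233)),("small",.02,(239,330),(411,191))):
    print(nm,at(s,*a,z),at(t,*b,z))
E
```

```text
cover scene (array([ 0.60191423, -0.17711999]), array([-0.4,  1.1,  0.4, -0.9]))
cover top (array([ 0.60284984, -0.17698462]), array([-0.3, -0.8,  0.3,  0.8]))
cover both (array([ 0.60251041, -0.17710541]), array([-0.3,  1.2,  0.5, -0.7, -0.2, -0.6,  0.3,  1. ]))
tray scene (array([0.58936868, 0.13082061]), array([-0.1, -1. ,  0.1,  0.7]))
tray top (array([0.59496889, 0.12691918]), array([ 1.4,  0.5, -1.4, -0.5]))
tray both (array([0.59335244, 0.12891687]), array([-0.3,  0.2,  0.2,  2.2,  0.6,  1.1, -2.2,  0.1]))
jar [ 0.72382138 -0.01742062  0.025     ] [ 0.72211735 -0.01811197  0.025     ]
clip [ 0.65823559 -0.36427581  0.03      ] [ 0.65246664 -0.36078814  0.03      ]
bush [ 0.43152814 -0.00574735  0.014     ] [ 0.43074227 -0.00735264  0.014     ]
loupe [0.61643263 0.34680576 0.013     ] [0.60896154 0.34614299 0.013     ]
green [ 0.60293418 -0.03324589  0.028     ] [ 0.60883925 -0.03567607  0.028     ]
small [ 0.71754342 -0.22796413  0.02      ] [ 0.72359743 -0.23368427  0.02      ]
```

send_rows(plan=[[-2.3, -0.2, -4.5, 0, 1], [-2.3, -0.2, -4.5, 0, 1], [-2.3, -0.2, -4.5, 0, 1], [-2.3, -0.2, -4.5, 0, 1], [-2.3, -0.2, -4.5, 0, 1], [-2.3, -0.2, -4.5, 0, 1], [-2.3, -0.2, -4.5, 0, 1], [-2.3, -0.2, -4.5, 0, 1]], force=30)

```text
clock: 2.55
tcp_pos: [0.4975, 0.3513, 0.2616]
orientation: [-1.344, -0.97, 0.969]
contact_force: [0.5, 1.6, 1.2]
grip_width: 0.085
```

send_rows(plan=[[-4.5, 0, -2.4, 0, 1], [-4.5, 0, -2.4, 0, 1], [-4.5, 0, -2.4, 0, 1], [-4.5, 0, -2.4, 0, 1], [-4.5, 0, -2.4, 0, 1], [-4.5, 0, -2.4, 0, 1], [-4.5, 0, -2.4, 0, 1], [-4.5, 0, -2.4, 0, 1], [-4.5, 0, -2.4, 0, 1], [0, 0, 0, 0, 1], [0, 0, 0, 0, 1]])

```text
clock: 3.92
tcp_pos: [0.5737, -0.0995, 0.2612]
orientation: [-1.344, -0.97, 0.969]
contact_force: [-0.4, 0.1, -1.0]
grip_width: 0.0856
```

```bash
python3 - <<'E'
from bench import r
from fit import *
f=r.grab_frame("wrist"); cv2.imwrite("pics/w1.png",f["image"][:,:,::-1])
o=r.get_obs(); print(o["clock"],o["joints"],o["tcp_pos"],o["contact_force"]); print(np.round(R.from_rotvec(o["orientation"]).as_matrix(),3))
print(f["cam_to_world"])
for t in ("cover_mid","doser"): print(t,r.recognise("wrist",t))
E
```

```text
3.975 [-0.21341763  0.31780253  0.34886242  1.78471343 -0.12356999  1.06059237
  1.43141229] [ 0.57374046 -0.09864804  0.26119695] [0.64497983 0.39207505 0.25549696]
[[ 0.314 -0.    -0.949]
 [ 0.949  0.001  0.314]
 [ 0.001 -1.     0.   ]]
[[ 3.15068156e-01  9.10436078e-01  2.68026500e-01  5.04453931e-01]
 [ 9.49068916e-01 -3.02391873e-01 -8.84723039e-02 -7.65856313e-02]
 [ 5.00657979e-04  2.82250425e-01 -9.59340631e-01  3.89060105e-01]
 [ 0.00000000e+00  0.00000000e+00  0.00000000e+00  1.00000000e+00]]
cover_mid [{'rect': [227.1, 326.5, 265.4, 374.7], 'p': 0.8}, {'rect': [366.6, 171.0, 431.8, 234.2], 'p': 0.77}, {'rect': [193.5, 237.5, 271.4, 329.0], 'p': 0.75}]
doser [{'rect': [199.5, 142.2, 312.3, 299.0], 'p': 0.79}]
```

View pics/w1.png

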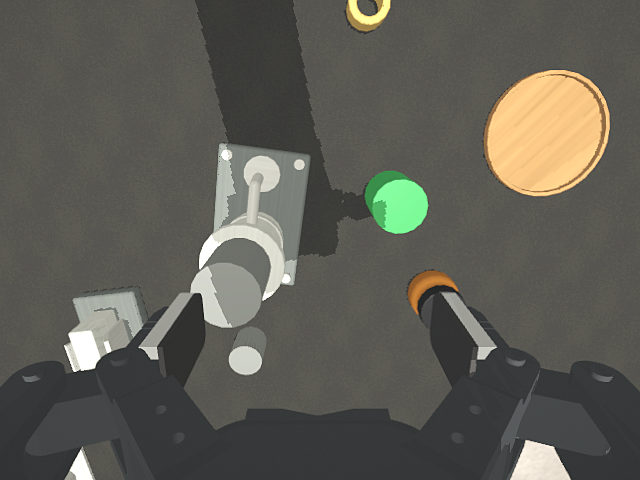

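```bash
python3 - <<'E'
from bench import r
from fit import *
f=r.grab_frame("wrist")
print(fit([(f,[191,237,271,328])],[(.148,.025),(.092,.025)]))
print(fit([(f,[485,69,610,196])],[(.010,.06),(0,.06)]))
im=f["image"].copy()
for c,rad in(((.6023,-.177,.148),.025),((.6023,-.177,.092),.036),((.6023,-.177,.092),.025),((.593,.1285,.01),.06)):
    cv2.polylines(im,[np.round(proj(f,circ(c,rad))).astype(int)],True,(255,0,0),1)
cv2.imwrite("pics/w1o.png",im[:,:,::-1])
E
```

```text
(array([ 0.59858402, -0.17202344]), array([-0.7, -0.2,  1. ,  0.2]))
(array([0.59166792, 0.13231047]), array([-1.4, -0.1,  1.4,  0.2]))
```

View pics/w1o.png

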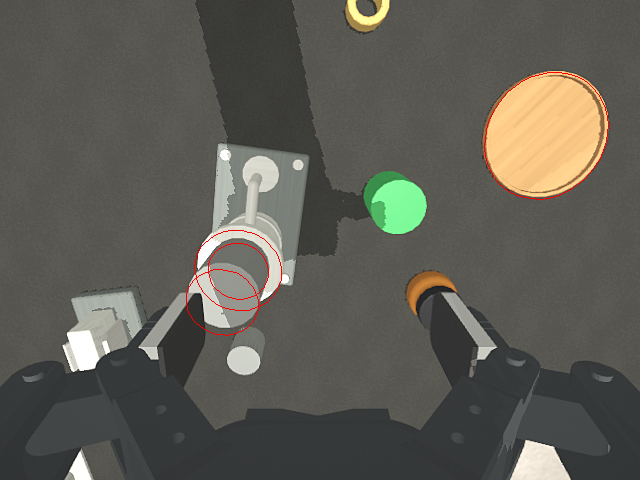

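send_rows(plan=[[-3.15, 1, -2.45, 0, 1], [-3.15, 1, -2.45, 0, 1], [0, 1, 0, 0, 1], [0, 0, 0, 0, 1], [0, 0, 0, 0, 1]])

```text
clock: 4.75
tcp_pos: [0.6006, -0.1735, 0.2316]
orientation: [-1.343, -0.972, 0.971]
contact_force: [0.4, 1.0, -0.2]
grip_width: 0.0856
```

```bash
python3 - <<'E'
from bench import r
from fit import *
f=r.grab_frame("wrist"); o=r.get_obs(); print(o["clock"],o["tcp_pos"],o["joints"])
print(r.recognise("wrist","cover_mid"))
im=f["image"].copy()
for p,col in (((.6023,-.177),(255,0,0)),((.599,-.172),(0,0,255))):
  for z,rad in((.148,.025),(.092,.036)):
    cv2.polylines(im,[np.round(proj(f,circ((*p,z),rad))).astype(int)],True,col,1)
cv2.imwrite("pics/w2.png",im[:,:,::-1])
E
```

```text
4.8 [ 0.60069238 -0.17368951  0.23178333] [-0.08915165  0.42251996  0.36399742  1.71473569 -0.17149981  1.03504849
  1.58554044]
[{'rect': [272.5, 185.6, 357.9, 285.8], 'p': 0.75}, {'rect': [437.1, 121.8, 523.5, 185.8], 'p': 0.61}, {'rect': [281.0, 297.4, 319.7, 350.2], 'p': 0.57}]
```

View pics/w2.png

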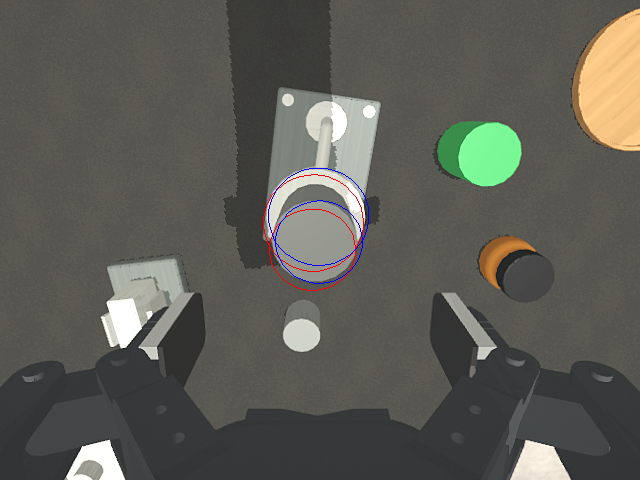

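send_rows(plan=[[0, 2.5, 0, 0, 1], [0, 2.5, 0, 0, 1], [0, 2.5, 0, 0, 1], [0, 2, 0, 0, 1], [0, 1.2, 0, 0, 1], [0, 0, 0, 0, 1], [0, 0, 0, 0, 1]])

```text
clock: 5.72
tcp_pos: [0.6009, -0.1755, 0.1251]
orientation: [-1.345, -0.971, 0.969]
contact_force: [-0.1, 0.6, 0.2]
grip_width: 0.0855
```

```bash
python3 - <<'E'
from bench import r
from fit import *
f=r.grab_frame("wrist"); o=r.get_obs(); print(o["clock"],o["tcp_pos"],o["contact_force"])
cv2.imwrite("pics/w3.png",f["image"][:,:,::-1])
E
```

```text
5.775 [ 0.60103272 -0.17550696  0.12526187] [ 0.37972722 -0.24894688 -0.01145838]
```

View pics/w3.png

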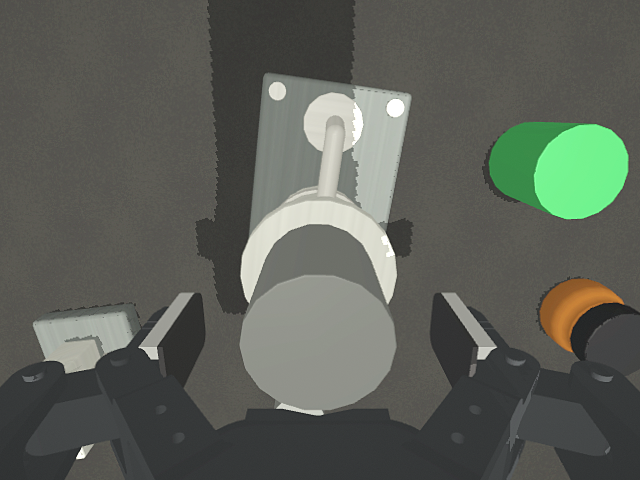

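```bash
python3 - <<'E'
from bench import r
from fit import *
f=r.grab_frame("wrist"); o=r.get_obs()
p,e=fit([(f,[239,275,396,409])],[(.148,.025)]); print(p,e)
M=R.from_rotvec(o["orientation"]).as_matrix(); print("tool offset",M.T@(np.r_[p,o["tcp_pos"][2]]-o["tcp_pos"]))
E
```

```text
[ 0.59814365 -0.17446477] [-1.3 -0.9  1.3  3.8]
tool offset [ 4.34384417e-05 -4.73563751e-06  2.98723452e-03]
```

send_rows(plan=[[0, 0, 0.1, 0, 1], [0, 0, 0, 0, 0.5], [0, 0, 0, 0, 0.4], [0, 0, 0, 0, 0.3], [0, 0, 0, 0, 0.3], [0, 0, 0, 0, 0.3], [0, 0, 0, 0, 0.3], [0, 0, 0, 0, 0.3]], force=30)

```text
clock: 6.82
tcp_pos: [0.5996, -0.175, 0.1247]
orientation: [-1.344, -0.97, 0.969]
contact_force: [-2.0, 0.0, 4.8]
grip_width: 0.0497
```

send_rows(plan=[[0, -0.5, 0, 0, 0.3], [0, -1, 0, 0, 0.3], [0, -1.5, 0, 0, 0.3], [0, -2, 0, 0, 0.3], [0, -2, 0, 0, 0.3], [0, -2, 0, 0, 0.3], [0, -1, 0, 0, 0.3], [0, 0, 0, 0, 0.3]])

```text
clock: 7.82
tcp_pos: [0.5998, -0.175, 0.2252]
orientation: [-1.345, -0.971, 0.969]
contact_force: [1.2, 0.9, -1.2]
grip_width: 0.0502
```

```bash
python3 - <<'E'
from bench import r
from fit import *
f=r.grab_frame("scene"); cv2.imwrite("pics/s2.png",cv2.resize(f["image"][130:330,180:420,::-1],None,fx=3,fy=3))
o=r.get_obs();print(o)
w=r.grab_frame("wrist"); cv2.imwrite("pics/w4.png",w["image"][:,:,::-1])
d=np.array([.5935,.130,0])-o["tcp_pos"]; print(R.from_rotvec(o["orientation"]).as_matrix().T@d)
E
```

```text
{'clock': 7.875, 'joints': array([-0.08756677,  0.42879287,  0.36446379,  1.72432371, -0.17496858,
        1.02031433,  1.58863674]), 'qvel': array([ 0.00248467,  0.01566095, -0.0060271 ,  0.01364732, -0.00158681,
       -0.00266201,  0.00099868]), 'tau': array([ 5.80327387e-02, -5.36161280e+01,  5.95872894e+00, -2.73383421e+01,
        2.94615899e-02,  1.29442176e-02, -8.27676704e-03]), 'tcp_pos': array([ 0.59933432, -0.174834  ,  0.22434668]), 'orientation': array([-1.3440567 , -0.96993992,  0.96956401]), 'contact_force': array([-0.53228614,  0.38970782, -1.42760984]), 'moment': array([-0.03320356,  0.06041956, -0.02509449]), 'grip_width': 0.04966690879863428}
[0.28740903 0.22438128 0.10167757]
```

View pics/s2.png

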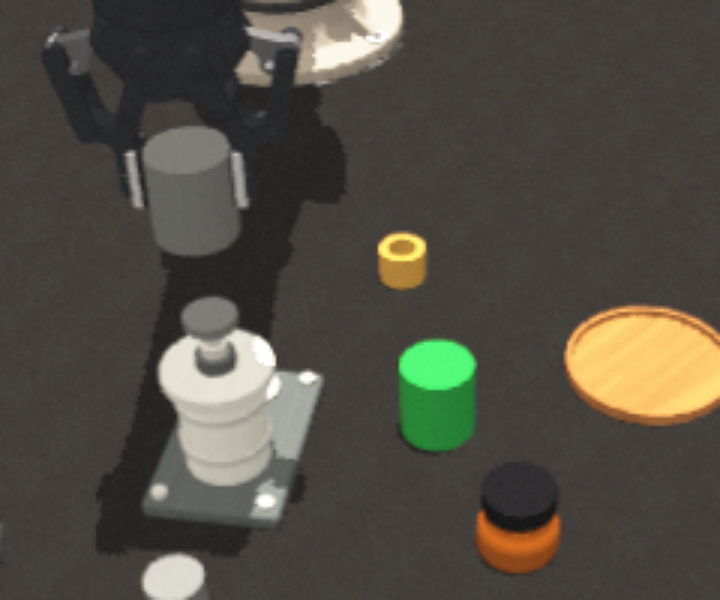

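View pics/w4.png

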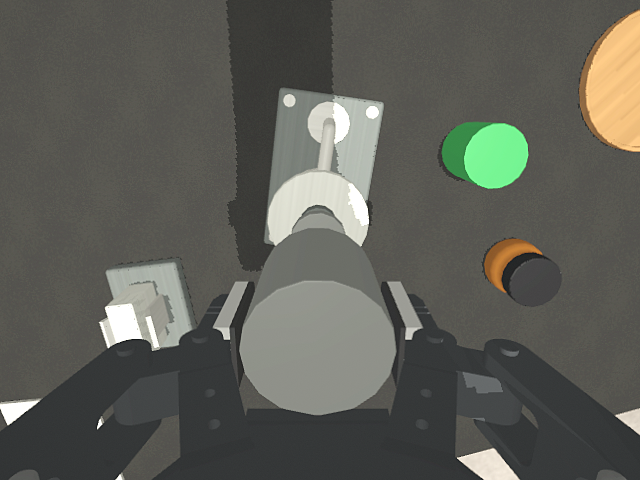

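send_rows(plan=[[2, 0, 0.7, 0, 0.3], [4, 0, 1.4, 0, 0.3], [4.5, 0, 1.6, 0, 0.3], [4.5, 0, 1.6, 0, 0.3], [4.5, 0, 1.6, 0, 0.3], [4.5, 0, 1.6, 0, 0.3], [3.4, 0, 1.2, 0, 0.3], [1.3, 0, 0.4, 0, 0.3], [0, 0, 0, 0, 0.3], [0, 0, 0, 0, 0.3]])

```text
clock: 9.18
tcp_pos: [0.5941, 0.1273, 0.2242]
orientation: [-1.346, -0.967, 0.969]
contact_force: [0.5, -1.6, -1.6]
grip_width: 0.0498
```

```bash
python3 - <<'E'
from bench import r
from fit import *
o=r.get_obs();print(o["clock"],o["tcp_pos"],o["contact_force"],o["grip_width"])
w=r.grab_frame("wrist"); im=w["image"].copy()
for c in ((.5935,.130),(.5925,.132)): cv2.polylines(im,[np.round(proj(w,circ((*c,.01),.06))).astype(int)],True,(255,0,0),1)
cv2.imwrite("pics/w5.png",im[:,:,::-1])
E
```

```text
9.175 [0.59405502 0.12728877 0.22418285] [ 0.46740082 -1.58324537 -1.6144266 ] 0.04981817337308833
```

View pics/w5.png

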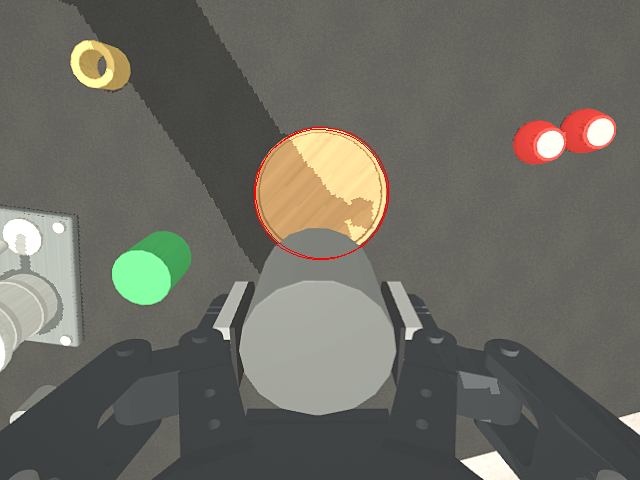

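send_rows(plan=[[0.2, 2, 0, 0, 0.3], [0, 3, 0, 0, 0.3], [0, 3, 0, 0, 0.3], [0, 3, 0, 0, 0.3], [0, 3, 0, 0, 0.3], [0, 2, 0, 0, 0.3], [0, 1, 0, 0, 0.3], [0, 0.5, 0, 0, 0.3], [0, 0, 0, 0, 0.3], [0, 0, 0, 0, 0.3]])

```text
clock: 10.48
tcp_pos: [0.5953, 0.1314, 0.0501]
orientation: [-1.344, -0.971, 0.969]
contact_force: [-0.6, 0.0, -0.2]
grip_width: 0.0496
```

send_rows(plan=[[0, 0.3, 0, 0, 0.3], [0, 0.3, 0, 0, 0.3], [0, 0.2, 0, 0, 0.3], [0, 0.2, 0, 0, 0.3], [0, 0.1, 0, 0, 0.3], [0, 0, 0, 0, 0.3]])

```text
clock: 11.22
tcp_pos: [0.5947, 0.1311, 0.0382]
orientation: [-1.344, -0.97, 0.97]
contact_force: [-0.9, 0.2, 0.1]
grip_width: 0.05
```

send_rows(plan=[[0, 0.1, 0, 0, 0.3], [0, 0, 0, 0, 0.3]])

```text
clock: 11.48
tcp_pos: [0.5947, 0.1312, 0.0373]
orientation: [-1.344, -0.97, 0.97]
contact_force: [-0.0, 0.1, -0.5]
grip_width: 0.0497
```

send_rows(plan=[[0, 0.1, 0, 0, 0.3], [0, 0, 0, 0, 0.3]])

```text
clock: 11.72
tcp_pos: [0.5948, 0.1312, 0.0366]
orientation: [-1.344, -0.97, 0.969]
contact_force: [-0.9, -0.3, 3.1]
grip_width: 0.0497
```

send_rows(plan=[[0, 0, 0, 0, 0.7], [0, 0, 0, 0, 0.9], [0, 0, 0, 0, 1], [0, 0, 0, 0, 1], [0, -1, 0, 0, 1], [0, -3, 0, 0, 1], [0, -4, 0, 0, 1], [0, -5, 0, 0, 1], [0, -4, 0, 0, 1], [0, 0, 0, 0, 1], [0, 0, 0, 0, 1]])

```text
clock: 13.1
tcp_pos: [0.5943, 0.1312, 0.2063]
orientation: [-1.344, -0.97, 0.97]
contact_force: [-0.8, 0.5, -0.7]
grip_width: 0.0855
```

```bash
python3 - <<'E'
from bench import r
from fit import *
o=r.get_obs();print(o["clock"],o["tcp_pos"],o["contact_force"],o["grip_width"])
w=r.grab_frame("wrist"); s=r.grab_frame("scene"); t=r.grab_frame("top")
for n in("scene","wrist","top"): print(n,r.recognise(n,"cover_mid"), r.recognise(n,"doser"))
cv2.imwrite("pics/w6.png",w["image"][:,:,::-1])
a=s["image"][140:340,180:430,::-1]; 
cv2.imwrite("pics/s3.png",cv2.resize(a,None,fx=3,fy=3))
E
```

```text
13.1 [0.59428532 0.13116608 0.20626163] [-0.82395167  0.49189461 -0.65486687] 0.08547694162364679
scene [{'rect': [384.5, 222.5, 408.1, 259.3], 'p': 0.88}, {'rect': [311.3, 242.5, 337.1, 278.0], 'p': 0.63}, {'rect': [227.1, 315.2, 249.4, 343.8], 'p': 0.61}] [{'rect': [225.7, 229.1, 287.6, 304.5], 'p': 0.83}]
wrist [{'rect': [282.5, 174.4, 350.7, 251.2], 'p': 0.81}, {'rect': [96.1, 238.1, 185.5, 315.2], 'p': 0.73}] [{'rect': [0.0, 212.9, 71.1, 358.0], 'p': 0.63}, {'rect': [513.9, 110.8, 625.8, 169.4], 'p': 0.26}]
top [{'rect': [322.7, 223.3, 340.2, 247.2], 'p': 0.71}, {'rect': [399.2, 186.7, 416.5, 204.9], 'p': 0.52}] [{'rect': [355.9, 212.4, 412.0, 276.0], 'p': 0.81}]
```

View pics/w6.png

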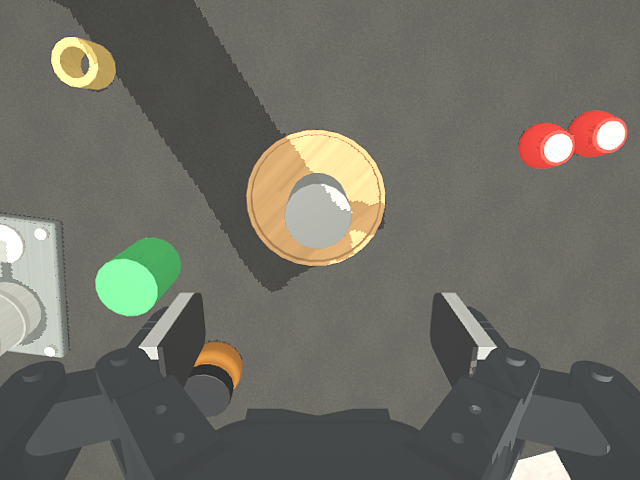

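View pics/s3.png

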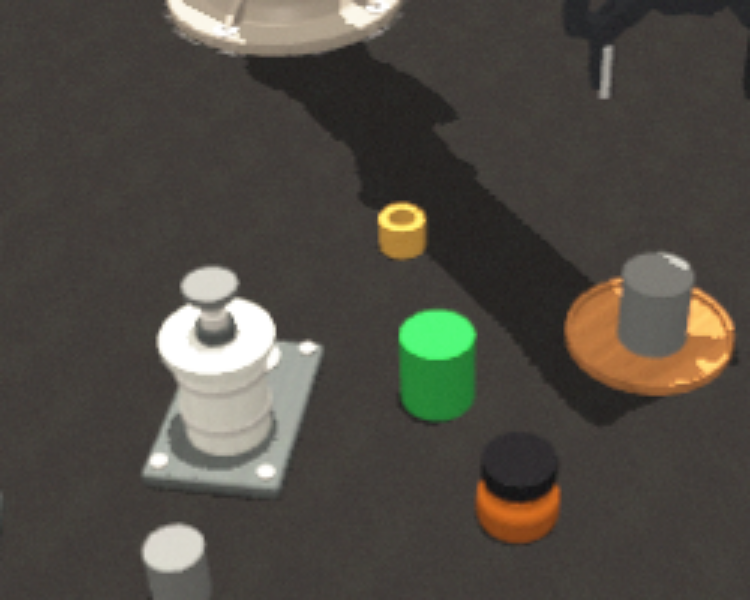

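send_rows(plan=[[-2, 0, -0.7, 0, 0.5], [-4, 0, -1.4, 0, 0], [-4.5, 0, -1.6, 0, 0], [-4.5, 0, -1.6, 0, 0], [-4.5, 0, -1.6, 0, 0], [-4.5, 0, -1.6, 0, 0], [-3.5, 0, -1.2, 0, 0], [-1.4, 0, -0.4, 0, 0], [0, 0, 0, 0, 0], [0, 0, 0, 0, 0], [0, 0, 0, 0, 0]], force=40)

```text
clock: 14.92
tcp_pos: [0.5997, -0.1729, 0.2062]
orientation: [-1.342, -0.972, 0.971]
contact_force: [-0.0, 0.1, -0.3]
grip_width: 0.0001
```

```bash
python3 - <<'E'
from bench import r
from fit import *
w=r.grab_frame("wrist"); im=w["image"].copy()
o=r.get_obs();print(o["clock"],o["tcp_pos"],o["contact_force"],o["grip_width"])
cv2.polylines(im,[np.round(proj(w,circ((.5995,-.1747,.092),.036))).astype(int)],True,(255,0,0),1)
cv2.polylines(im,[np.round(proj(w,circ((.5995,-.1747,.131),.017))).astype(int)],True,(255,0,0),1)
cv2.imwrite("pics/w7.png",im[:,:,::-1])
s=r.grab_frame("scene")
cv2.imwrite("pics/s4.png",cv2.resize(s["image"][140:340,180:430,::-1],None,fx=3,fy=3))
E
```

```text
14.975 [ 0.59970829 -0.17321094  0.20623443] [-0.14216997  0.03217038  0.01651122] 8.637745830800077e-07
```

View pics/w7.png

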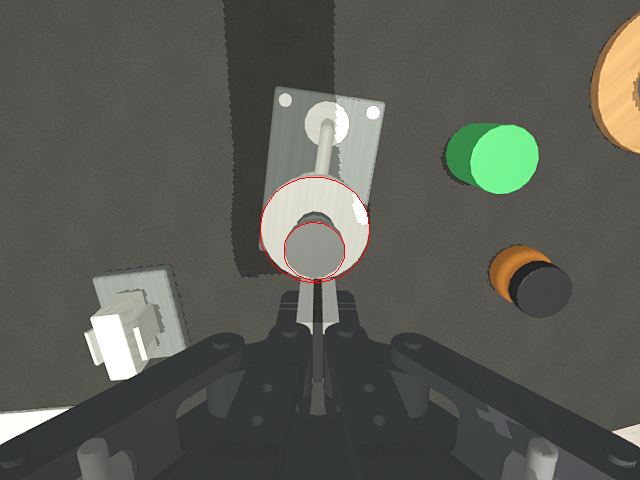

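View pics/s4.png

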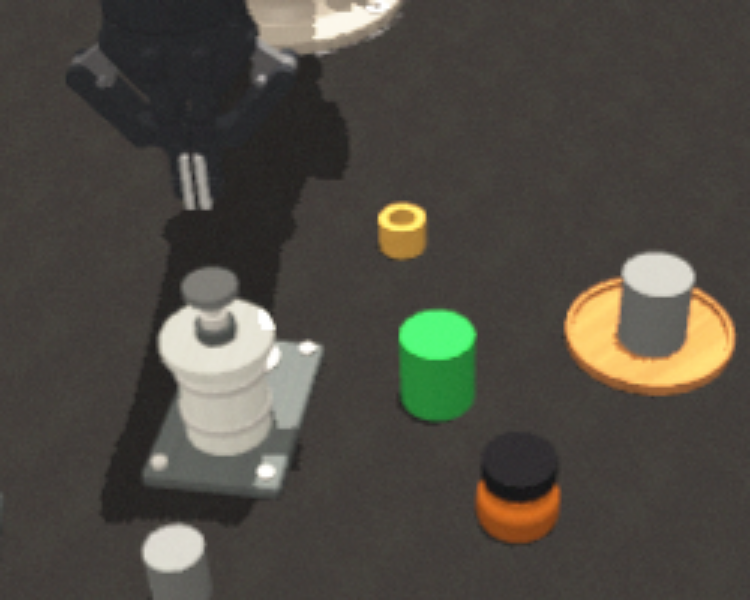

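send_rows(plan=[[0, 1.5, 0, 0, 0], [0, 2, 0, 0, 0], [0, 1, 0, 0, 0], [0, 0.5, 0, 0, 0], [0, 0, 0, 0, 0], [0, 0, 0, 0, 0]])

```text
clock: 15.78
tcp_pos: [0.5998, -0.1751, 0.1568]
orientation: [-1.345, -0.97, 0.969]
contact_force: [1.6, -0.0, -0.6]
grip_width: 0.0001
```

send_rows(plan=[[0, 0.1, 0, 0, 0], [0, 0.1, 0, 0, 0], [0, 0.1, 0, 0, 0], [0, 0.1, 0, 0, 0], [0, 0, 0, 0, 0]])

```text
clock: 16.4
tcp_pos: [0.5993, -0.1749, 0.1522]
orientation: [-1.344, -0.97, 0.97]
contact_force: [-1.1, 0.5, -0.3]
grip_width: 0.0
```

send_rows(plan=[[0, 0.1, 0, 0, 0], [0, 0.1, 0, 0, 0], [0, 0.1, 0, 0, 0], [0, 0, 0, 0, 0]])

```text
clock: 16.9
tcp_pos: [0.5993, -0.1749, 0.1492]
orientation: [-1.344, -0.97, 0.97]
contact_force: [-0.3, -0.4, 0.2]
grip_width: -0.0002
```

send_rows(plan=[[0, 0.1, 0, 0, 0], [0, 0.1, 0, 0, 0], [0, 0.1, 0, 0, 0], [0, 0, 0, 0, 0]])

```text
clock: 17.4
tcp_pos: [0.5994, -0.175, 0.1462]
orientation: [-1.344, -0.97, 0.97]
contact_force: [-0.9, 0.2, -0.2]
grip_width: 0.0
```

send_rows(plan=[[0, 0.1, 0, 0, 0], [0, 0.1, 0, 0, 0], [0, 0, 0, 0, 0]])

```text
clock: 17.77
tcp_pos: [0.5994, -0.1749, 0.1443]
orientation: [-1.344, -0.97, 0.97]
contact_force: [-0.5, 0.3, 2.0]
grip_width: -0.0
```

send_rows(plan=[[0, 0.1, 0, 0, 0], [0, 0.1, 0, 0, 0], [0, 0, 0, 0, 0]])

```text
clock: 18.15
tcp_pos: [0.5995, -0.175, 0.1423]
orientation: [-1.344, -0.97, 0.97]
contact_force: [-0.5, 0.6, 1.9]
grip_width: 0.0002
```

send_rows(plan=[[0, 0.1, 0, 0, 0], [0, 0.1, 0, 0, 0], [0, 0, 0, 0, 0]])

```text
clock: 18.52
tcp_pos: [0.5994, -0.175, 0.1403]
orientation: [-1.344, -0.97, 0.97]
contact_force: [-0.9, -0.5, 2.0]
grip_width: -0.0003
```

send_rows(plan=[[0, 0.1, 0, 0, 0], [0, 0.1, 0, 0, 0], [0, 0, 0, 0, 0]])

```text
clock: 18.9
tcp_pos: [0.5994, -0.1749, 0.1382]
orientation: [-1.344, -0.97, 0.97]
contact_force: [0.3, -0.4, 3.2]
grip_width: -0.0001
```

send_rows(plan=[[0, 0.1, 0, 0, 0], [0, 0.1, 0, 0, 0], [0, 0, 0, 0, 0]])

```text
clock: 19.27
tcp_pos: [0.5995, -0.175, 0.1363]
orientation: [-1.344, -0.97, 0.97]
contact_force: [-0.8, -0.6, 3.9]
grip_width: 0.0001
```

send_rows(plan=[[0, 0.1, 0, 0, 0], [0, 0, 0, 0, 0]])

```text
clock: 19.52
tcp_pos: [0.5995, -0.175, 0.1353]
orientation: [-1.344, -0.97, 0.97]
contact_force: [-0.6, 0.3, 4.2]
grip_width: 0.0004
```

send_rows(plan=[[0, 0.05, 0, 0, 0], [0, 0, 0, 0, 0]])

```text
clock: 19.77
tcp_pos: [0.5995, -0.1749, 0.1348]
orientation: [-1.344, -0.97, 0.97]
contact_force: [-0.7, 0.4, 3.4]
grip_width: 0.0005
```

send_rows(plan=[[0, 0.05, 0, 0, 0], [0, 0, 0, 0, 0]])

```text
clock: 20.02
tcp_pos: [0.5994, -0.175, 0.1343]
orientation: [-1.344, -0.97, 0.97]
contact_force: [0.0, 0.0, 2.9]
grip_width: 0.0001
```

send_rows(plan=[[0, 0.05, 0, 0, 0], [0, 0, 0, 0, 0]])

```text
clock: 20.27
tcp_pos: [0.5995, -0.175, 0.134]
orientation: [-1.344, -0.97, 0.97]
contact_force: [-1.9, 1.1, 4.9]
grip_width: 0.0
```

send_rows(plan=[[0, 0.05, 0, 0, 0], [0, 0, 0, 0, 0]])

```text
clock: 20.52
tcp_pos: [0.5995, -0.175, 0.1337]
orientation: [-1.344, -0.97, 0.969]
contact_force: [-1.6, 1.3, 7.3]
grip_width: -0.0001
```

send_rows(plan=[[0, 0.05, 0, 0, 0], [0, 0, 0, 0, 0]])

```text
clock: 20.78
tcp_pos: [0.5995, -0.175, 0.1334]
orientation: [-1.344, -0.97, 0.969]
contact_force: [-2.2, -0.4, 7.6]
grip_width: -0.0
```

send_rows(plan=[[0, 0.05, 0, 0, 0], [0, 0, 0, 0, 0]])

```text
clock: 21.02
tcp_pos: [0.5995, -0.175, 0.1331]
orientation: [-1.344, -0.97, 0.969]
contact_force: [-1.9, 0.3, 9.4]
grip_width: -0.0
```

send_rows(plan=[[0, 0.05, 0, 0, 0], [0, 0, 0, 0, 0]])

```text
clock: 21.28
tcp_pos: [0.5995, -0.175, 0.1327]
orientation: [-1.344, -0.97, 0.969]
contact_force: [-2.5, 1.2, 11.7]
grip_width: -0.0002
```

send_rows(plan=[[0, 0.05, 0, 0, 0], [0, 0, 0, 0, 0]])

```text
clock: 21.52
tcp_pos: [0.5996, -0.175, 0.1324]
orientation: [-1.344, -0.97, 0.969]
contact_force: [-4.5, 0.6, 12.4]
grip_width: 0.0
```

```bash
python3 - <<'E'
from bench import r
import numpy as np
for i in range(4):
    r.grab_frame("wrist"); o=r.get_obs(); print(o["clock"],np.round(o["contact_force"],2),np.round(o["tcp_pos"],4))
E
```

```text
21.575 [-3.03  1.06 12.54] [ 0.5996 -0.175   0.1324]
21.625 [-3.93  1.16 12.07] [ 0.5996 -0.175   0.1324]
21.675 [-3.41  1.25 13.  ] [ 0.5995 -0.175   0.1324]
21.725 [-2.95  0.28 12.57] [ 0.5995 -0.175   0.1324]
```

send_rows(plan=[[0, 0.05, 0, 0, 0], [0, 0.05, 0, 0, 0], [0, 0, 0, 0, 0]])

```text
clock: 22.1
tcp_pos: [0.5996, -0.175, 0.1317]
orientation: [-1.344, -0.97, 0.969]
contact_force: [-3.7, 1.4, 15.7]
grip_width: 0.0002
```

```bash
python3 - <<'E'
from bench import r
import numpy as np
for i in range(4):
    r.grab_frame("wrist"); o=r.get_obs(); print(o["clock"],np.round(o["contact_force"],2),np.round(o["tcp_pos"],4))
E
```

```text
22.15 [-4.99  1.31 15.07] [ 0.5996 -0.175   0.1318]
22.2 [-3.57  2.12 14.31] [ 0.5996 -0.175   0.1318]
22.25 [-4.24  0.81 14.5 ] [ 0.5996 -0.175   0.1317]
22.3 [-4.82  0.61 13.82] [ 0.5996 -0.175   0.1318]
```

send_rows(plan=[[0, 0.05, 0, 0, 0], [0, 0, 0, 0, 0], [0, 0, 0, 0, 0], [0, 0, 0, 0, 0], [0, 0, 0, 0, 0], [0, 0, 0, 0, 0], [0, 0, 0, 0, 0], [0, 0, 0, 0, 0]])

```text
clock: 23.3
tcp_pos: [0.5996, -0.175, 0.1314]
orientation: [-1.344, -0.97, 0.969]
contact_force: [-4.5, 1.3, 16.4]
grip_width: -0.0
```

```bash
python3 - <<'E'
from bench import r
import numpy as np
for i in range(3):
    r.grab_frame("wrist"); o=r.get_obs(); print(o["clock"],np.round(o["contact_force"],2),np.round(o["tcp_pos"],4))
E
```

```text
23.35 [-4.5   1.94 16.36] [ 0.5996 -0.175   0.1314]
23.4 [-4.96  2.34 16.12] [ 0.5996 -0.175   0.1314]
23.45 [-4.56  1.29 15.67] [ 0.5996 -0.175   0.1314]
```

send_rows(plan=[[0, -0.1, 0, 0, 0], [0, -0.1, 0, 0, 0], [0, -0.1, 0, 0, 0], [0, -0.1, 0, 0, 0], [0, -0.15, 0, 0, 0], [0, -0.2, 0, 0, 0], [0, -0.2, 0, 0, 0], [0, -0.2, 0, 0, 0], [0, -0.2, 0, 0, 0], [0, -0.2, 0, 0, 0], [0, -0.2, 0, 0, 0], [0, -0.2, 0, 0, 0]])

```text
clock: 24.95
tcp_pos: [0.5989, -0.1747, 0.149]
orientation: [-1.343, -0.969, 0.97]
contact_force: [0.8, -0.5, 0.2]
grip_width: -0.0001
```

send_rows(plan=[[0, -0.2, 0, 0, 0], [0, -0.2, 0, 0, 0], [0, -0.5, 0, 0, 0], [0, -1.5, 0, 0, 0], [0, -2, 0, 0, 0], [0, -2, 0, 0, 0], [0, -1, 0, 0, 0], [0, 0, 0, 0, 0], [0, 0, 0, 0, 0]])

```text
clock: 26.08
tcp_pos: [0.599, -0.1747, 0.2226]
orientation: [-1.343, -0.969, 0.97]
contact_force: [0.1, -0.3, -0.2]
grip_width: -0.0003
```

```bash
python3 - <<'E'
from bench import r
from fit import *
w=r.grab_frame("wrist"); o=r.get_obs();print(o["clock"],o["tcp_pos"],o["contact_force"])
s=r.grab_frame("scene"); t=r.grab_frame("top")
a=cv2.resize(s["image"][150:350,190:430,::-1],None,fx=3,fy=3); cv2.imwrite("pics/s5.png",a)
cv2.imwrite("pics/w8.png",w["image"][:,:,::-1])
for n,x in(("scene",s),("top",t)):
    for d in r.recognise(n,"cover_mid"): print(n,np.round(d["rect"]),d["p"], fit([(x,d["rect"])],[(.06,.025),(.004,.025)])[0])
E
```

```text
26.125 [ 0.5989078  -0.17469836  0.22243085] [-1.09470086 -0.47230555 -0.40996717]
scene [386. 223. 409. 263.] 0.88 [0.59747036 0.12744477]
scene [311. 242. 337. 277.] 0.6 [ 0.59984213 -0.03465495]
top [255. 227. 277. 246.] 0.75 [0.59528208 0.13098018]
top [320. 223. 342. 245.] 0.58 [ 0.60513861 -0.03046149]
```

View pics/s5.png

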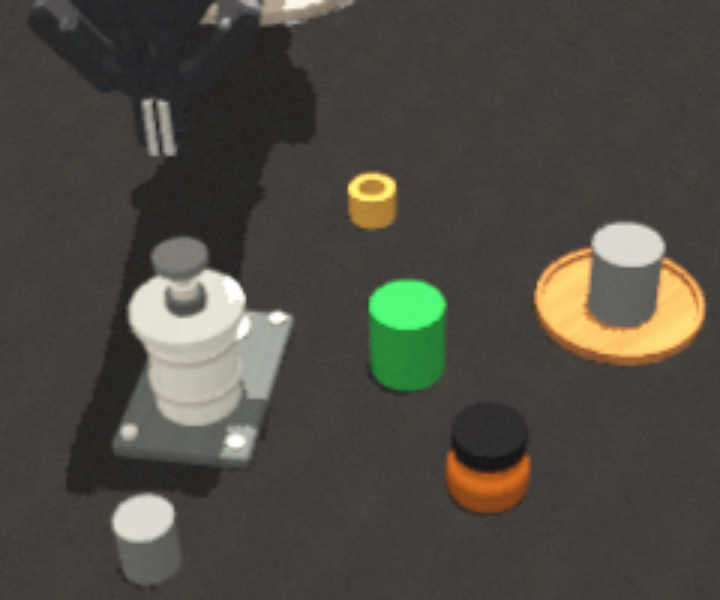

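View pics/w8.png

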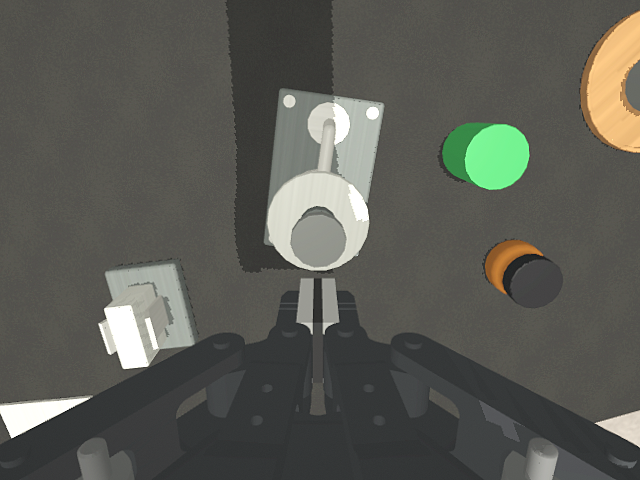

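The plunger is back at its starting height (crop pixel (180,257), the same height above the shoulder as before). The cover stands upright near the middle of the tray, the bystanders are where they were, and the arm is clear.

```bash
python3 -c "
from bench import r
print(r.hand_in())"
```

```text
the job is handed in; nothing more can be done
None
```

The job is done and handed in; `hand_in()` gave no verdict.

- **Cover:** I lifted it straight up about 100 mm and stood it in the tray. By the last pictures it is upright, its axis within about 5 mm of the tray's centre (limit 33 mm).
- **Plunger:** I felt the cap at about 131 mm above the bench, 39 mm above the shoulder. The soft spring, first stop and stiff stop all came in the expected order.
- **Push:** I held about 16 N vertical for roughly one second. With 4–5 N of sideways load the total was about 17 N, and no reading passed 18 N.
- **Rise:** I followed the plunger up at 8 to 16 mm/s. It looks fully up in the pictures, at the same height as before the press.
- **Bystanders:** The jar, bushing and clip stand look unmoved. I did not look at the loupes again at the end; they were in place after the cover was set down, and the arm did not go near them after that.
- **Time and clearance:** I handed in at about 26 s, with the arm clear of everything and the force reading near zero.

Two checks disagreed slightly. The wrist camera and the fixed cameras differed by up to 6 mm on where the cover was. For the tray they differed by a few millimetres. I used values in between, and the grasp and placing were fine.

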